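Prove the stop, then hold the test coupler on the sloping jack

ROBOT

A 7-joint arm with a two-finger parallel gripper is mounted at the origin on the work surface. World frame = base frame: x ahead of the robot, y to its left, z up, the work surface at z = 0. Lengths are in m, angles in rad, forces in N, time in s.
With the tool pointing down it reaches from about 0.35 to 0.9 m from the base axis. Payload 8.1 kg.
Tool frame: the origin (TCP) lies midway between the tips of the shut fingers; the grasp point (between the pads) lies bot.grasp_offset behind it (bot.grasp_offset is the distance from the TCP to the grasp point, in m); z points along the fingers, y is the line along which they close (so a half turn about z gives the same grasp; the last joint's range is limited). The gripper opens to 92 mm and grips with 3 to 60 N. Pads are 19 mm wide; open, the fingers measure 130 mm over their backs; the gripper's body (75 mm by 190 mm) begins 47 mm behind the grasp point.
Start: joints at [1.112, 0.434, 0.025, 1.573, -0.012, 1.134, -0.075], TCP at [0.218, -0.586, 0.191] pointing down, gripper open.
Joint ranges: [-2.62, 2.62], [-0.44, 2.09], [-1.27, 1.32], [0.08, 2.57], [-1.32, 4.46], [0.12, 2], [-2.74, 2.74]. Speed limits (rad/s): [2.22, 2.22, 3.01, 3.01, 3.14, 3.14, 3.14].

INTERFACE

Orientations are given as a rotation vector (axis times angle).
In Python, from rig import bot, eyes, job gives the robot as it stands.
- The arm moves only by the shell command python3 -m crank 'ROWS' [FORCE]. ROWS is a JSON object of lists of equal length, an entry for each row: "slide": the shift along the world's x, y, z in mm, a list of three; "rot": the turn, a rotation vector about the world's x, y, z in rad, a list of three; "grip": the opening, from -1 (shut) to 1 (fully open). In form: {"slide": [[x, y, z], ...], "rot": [[wx, wy, wz], ...], "grip": [grip, ...]}. A call has 1 to 12 rows; each row is the pose to reach, as a shift and turn from the pose commanded when the call began; what a row does not reach only later rows make up. A row lasts 1/12 s, in which the tool goes at most 41.7 mm and 7.16 degrees, less where a joint would pass 70% of its speed; a pose out of reach is approached as far as the arm can. A call with a gripper value outside its range is refused whole. The fingers move at their own pace and stop on an object; FORCE is the grip in N (left out, the last holds). Time passes only in rows, so rows that repeat a pose let the fingers close. It gives the time, the measured TCP pose, the force, the opening and the grip force at its end, in the units of the state.
- bot.get_obs(): the state, without advancing time (a new reading comes with each control period).
- eyes.grab_frame(name): name is "scene" or "top"; returns a dict with "color" (480x640x3 uint8, red, green, blue), "intrinsics" (3x3 intrinsics, pixels), "k1" (the pictures are not rectified: a ray, as slopes to the right and down, at radius r is drawn at 1 + k1 r^2 times it, then the intrinsics apply), "pose" (4x4, takes a point from camera to world coordinates). Camera axes: x right, y down, z forward; pixel columns grow to the right and rows downward; lengths in m; the calibration is good to about 2 mm. A picture is of the moment at which its call begins. There is no depth.
- job.job_done(): hands the job in; it is judged then, once.
The state is a dict: "clock": time; "q": joint angles; "qd": joint speeds; "joint_efforts": joint torques, N m; "position": TCP position; "orientation": TCP orientation; "ft_force": force on the tool from outside, world axes, zero at the start; "ft_torque": the same for the moment, N m; "opening": finger opening in m; "gripper_force": force on a finger pad.
Only numpy, scipy, OpenCV 4.12 (cv2) and the standard library are available. Lean on these libraries where they do the work, as an engineer would, in place of code of your own. Each camera call takes 0.05 s, during which the arm holds its last target. There are 200 camera calls.

TASK

Ready the insulation tester and start its hold-to-test check. First prove the safety stop: push the red mushroom head right down until it latches, then turn it clockwise (seen from above) until it springs back up. Then lift the blue coupler out of its rest by its square grip, press it squarely onto the tilted brass nipple until it snaps home, and keep pushing so that the nipple's spring stays clearly pressed in, about half its travel; finish still gripping the coupler and pushing, without letting go. Leave the other things on the bench where they are.

Things in the scene. Friction and masses are not known exactly. Their poses are not given: they have to be found in the camera images.
- stop_box: Yellow emergency-stop box, 84 x 84 x 60 mm, fixed to the bench for the episode, with a black ring (52 mm across, 3 mm high) and the red mushroom head on top. Origin: centre of its underside, on the bench; z up. It may stand on the left or on the right of the bench.
- stop_top (a point): Centre of the top face of the red mushroom head (40 mm diameter, 14 mm thick, round, with three white marks on top, on a thin stem above the yellow box). Its top is 99 mm above the bench when up, 88.5 mm when latched down; under the latched head there remain 11 mm to the black ring. It can be gripped by its rim from above at any yaw.
- stop (a joint): How far the mushroom head is pushed down, m: 0 up, end stop 0.011. It needs about 8 N within the first mm, then gives way, goes down and latches at about 0.0105. Once the head has been turned it is no longer latched and springs back to 0 with 1.5 to 3 N (held down meanwhile if it is still gripped; it rises when the grip opens).
- stop_turn (a joint): Turn of the mushroom head about the vertical, rad: 0 at the start, grows clockwise seen from above, end stop 1.3, light friction, stays where it is left. The latch lets go at about 0.7.
- rest: Black coupler rest, 80 x 80 mm base 12 mm high, fixed for the episode, with four upright walls to 28 mm above the bench around a square pocket 39 mm wide. Origin: centre of its underside. It stands on the other side of the jack from the stop box.
- coupler: Loose test coupler, 0.11 to 0.21 kg, standing upright in its rest, mouth down and 12 mm above the bench. Origin: centre of its mouth end; z runs along its axis from mouth to grip. Blue body 34 mm diameter, 36 mm long, ending in a flat shoulder; above it the square grip. Mouth: lip hole 19 mm diameter and 6 mm deep, then a bore of 25 mm diameter to 30 mm depth.
- coupler_grip (a point): Middle of the coupler's grey square grip, 59 mm from the mouth: 22 x 22 mm, reaching from 36 to 82 mm from the mouth, flats facing the coupler's x and y, red end on top. Fingertips set on or just above the blue shoulder can also push on it.
- jack_block: Test jack, fixed for the episode: grey base plate 110 x 100 x 24 mm carrying an aluminium housing whose top face slopes towards the block's own -x by 0.42 rad (24 degrees), with the brass nipple standing square to that face. Origin: centre of its underside; the nipple leans towards the block's -x.
- nipple_seat (a point): Centre of the top of the nipple's brass collar (32 mm diameter), on which the coupler's mouth lands; moves with the nipple. Its z axis is the nipple's axis, pointing out of the block, 0.42 rad from vertical. At rest 72 mm above the bench and 18 mm out of the sloping face. Once snapped, the coupler's mouth is 0 to 1 mm above it.
- nipple_tip (a point): Tip of the nipple, 26 mm out from the collar. The nipple is 16 mm in diameter with a tapered end. Four sprung steel balls stand out of its sides 10.5 mm above the collar, 23 mm across. The coupler's lip meets them when its mouth is 14 mm above the collar and needs about 5 N to snap past them; pulling it off again takes about 5 N.
- nipple (a joint): How far the sprung nipple is pushed into its block along its axis, m: 0 out, end stop 0.010. It starts to move at 9 N and takes 0.7 N more per mm: 12.5 N at 0.005, 16 N at the end stop.
- meter: Bystander: black analogue meter, 120 x 150 x 60 mm, with a white scale. Origin: centre of its underside.
- spool: Bystander: spool of copper wire, white flanges 64 mm in diameter, 50 mm high, standing. Origin: centre of its underside.
- phone: Bystander: pale phone lying flat, 74 x 150 x 9 mm. Origin: centre of its underside.
- battery: Bystander: standing battery cell, 33 mm diameter, 59 mm high, black with a copper band. Origin: centre of its underside.
- screwdriver: Bystander: screwdriver with an orange handle, 200 mm long, 26 mm thick, lying on the bench. Origin: on its underside, half-way along.
- tin: Bystander: striped pencil tin, 60 x 190 x 30 mm. Origin: centre of its underside.

How it is judged:
On the way, in this order (a step that is already met when the one before it is completed fails the run):
1. the mushroom head is pushed right down (at least 9.5 mm), where it latches (value of joint stop above 0.0095 m), for 0.1 s.
2. the head has been turned clockwise (at least 0.5 rad) and is back up (within 2 mm) (value of joint stop below 0.002 m and value of joint stop_turn above 0.5 rad), for 0.1 s.
3. the coupler has snapped home on the nipple: mouth within 2 mm of the collar, within 3.5 mm of its centre, and square within 0.1 rad (z of coupler in the frame of nipple_seat below 0.002 m and distance between coupler and nipple_seat below 0.0035 m and angle between the z axis of coupler and the z axis of nipple_seat, either way round below 0.1 rad), for 0.2 s.
At the end, for the whole second after the job is handed in: Coupler snapped and square on the nipple (mouth within 2 mm of the collar top, 3.5 mm of its centre, 0.1 rad), held still by the fingers (over 4 N) with the nipple pushed in over 2.5 mm through the last second; stop turned over 0.5 rad and up within 2 mm (all of step 2 and all of step 3 and value of joint nipple above 0.0025 m and contact force between the fingers and coupler above 4 N and linear speed of coupler below 0.02 m/s); the arm keeps its last pose, push and grip.
It fails at once if a bystander (meter, spool, phone, battery, screwdriver or tin) is moved by more than 30 mm or the battery or spool is tipped over (distance of any of meter, spool, phone, battery, screwdriver, tin from where it was at the start of the episode above 0.03 m or angle between any of battery, spool's own z axis and vertical above 0.5 rad).
It also fails if it takes over 64 s, if anything falls off the work surface, if the arm or the gripper's body presses on something with over 40 N, if the wrist force passes 120 N, or if a joint passes its speed limit or range.

## Working session

There is one attempt and no reset: what is moved stays moved. The work goes in short steps, Python scripts to look and compute and a shell command to move; the robot and the scene stay as the last step left them, time stands still between calls to the robot, and variables do not carry over. Pictures are saved under pics/ and viewed, at most 10 in all, crops included, and the job is handed in when it is done.

```bash
mkdir -p pics; ls; python3 - <<'E'
from rig import bot,eyes,job
import cv2,pickle,numpy as np
np.set_printoptions(precision=4,suppress=True)
for n in("scene","top"):
    f=eyes.grab_frame(n);pickle.dump(f,open(f"{n}0.pkl","wb"))
    cv2.imwrite(f"pics/{n}0.png",f["color"][:,:,::-1]);print(n,f["intrinsics"],f["k1"],f["pose"])
print(bot.get_obs(),bot.grasp_offset)
E
```

```text
pics
scene [[515.0438   0.     322.1618]
 [  0.     515.0438 233.9995]
 [  0.       0.       1.    ]] 0.02627403625584914 [[-0.6491  0.5961 -0.4725  1.0548]
 [ 0.7606  0.504  -0.4092  0.3977]
 [-0.0058 -0.625  -0.7806  0.913 ]
 [ 0.      0.      0.      1.    ]]
top [[476.4697   0.     316.0764]
 [  0.     476.4697 240.1662]
 [  0.       0.       1.    ]] -0.08904448029345437 [[ 0.0045 -0.9964  0.0852  0.5006]
 [-1.     -0.0052 -0.0085 -0.0032]
 [ 0.0089 -0.0851 -0.9963  1.0784]
 [ 0.      0.      0.      1.    ]]
{'clock': 0.1, 'q': array([ 1.1124,  0.4351,  0.025 ,  1.574 , -0.0116,  1.1339, -0.0751]), 'qd': array([-0.0011, -0.0014,  0.0024, -0.0014,  0.    , -0.0015,  0.0014]), 'joint_efforts': array([  0.0035, -66.9137,   0.988 , -31.5146,  -0.0605,   0.0375,
         0.0001]), 'position': array([ 0.2175, -0.5854,  0.1905]), 'orientation': array([-3.0907, -0.5557,  0.0006]), 'ft_force': array([ 0.4086, -0.4379, -0.1534]), 'ft_torque': array([ 0.0713, -0.0354,  0.0162]), 'gripper_force': 0.0, 'opening': 0.09219566203901922} 0.0188
```

View pics/top0.png

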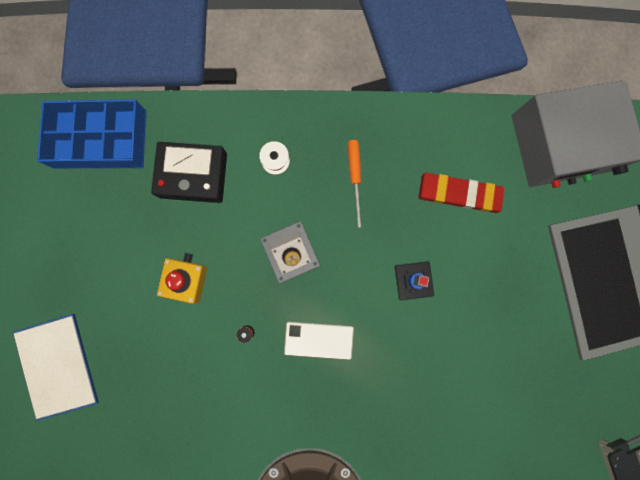

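View pics/scene0.png

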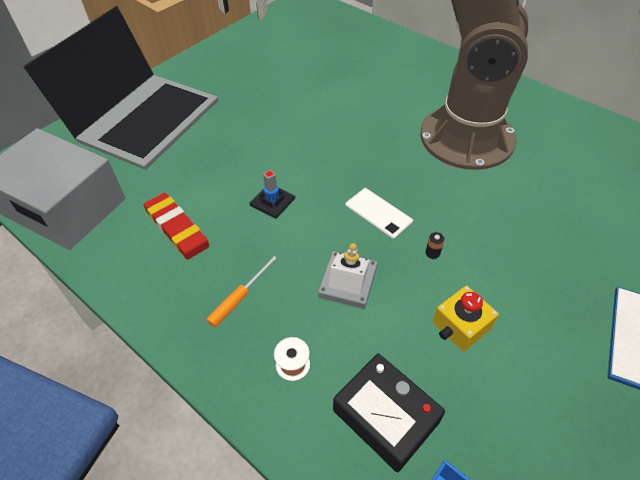

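The top view shows the stop at (178,281), the jack at (290,252) and the coupler at (420,281). The scene view shows the stop at (470,310), the jack at (350,275) and the coupler at (271,190). Next I'll zoom in on each.

```bash
python3 - <<'E'
import cv2,numpy as np
t=cv2.imread("pics/top0.png");s=cv2.imread("pics/scene0.png")
def c(i,u,v):
    o=cv2.resize(i[v-37:v+38,u-33:u+33],None,fx=4,fy=4,interpolation=cv2.INTER_CUBIC)
    for k in range(0,66,10):
        cv2.putText(o,str(u-33+k),(4*k,8),0,.3,(255,255,255));cv2.line(o,(4*k,9),(4*k,14),(255,255,255))
    for k in range(0,75,10):
        cv2.putText(o,str(v-37+k),(0,4*k+4),0,.3,(255,255,255))
    return o
m=np.vstack([np.hstack([c(t,181,278),c(t,290,254),c(t,415,281)]),np.hstack([c(s,467,312),c(s,349,272),c(s,272,193)])])
cv2.imwrite("pics/m.png",m);print(m.shape)
E
```

```text
(600, 792, 3)
```

View pics/m.png

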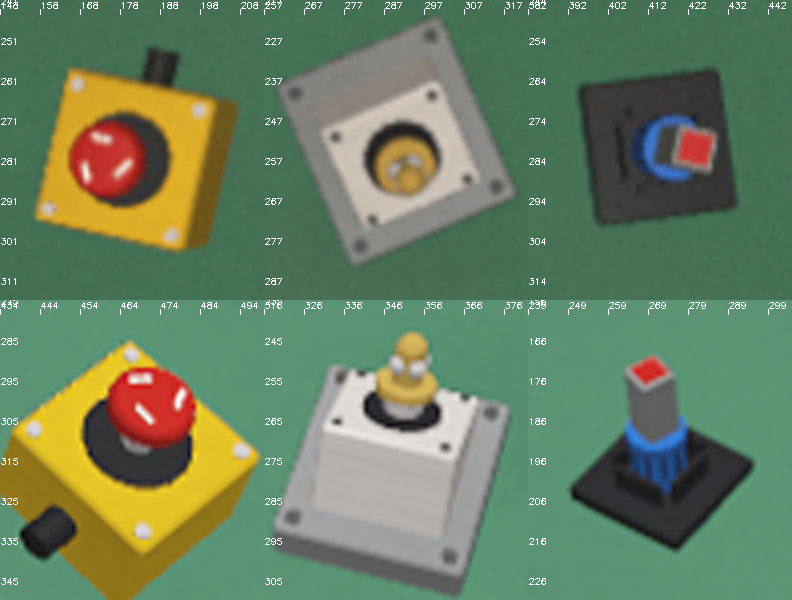

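The crops show the head marks centred at (173.8,280.8) top and (472.7,299.3) scene. The nipple tip is at about (292.8,262.8) and (352.8,245). The red grip end is at (423.5,281.3) and (269.3,173.8).

```bash
cat > h.py <<'E'
import numpy as np,cv2,pickle
from scipy.optimize import least_squares
from scipy.spatial.transform import Rotation as Ro
np.set_printoptions(precision=4,suppress=True)
F={n:pickle.load(open(n+"0.pkl","rb")) for n in("scene","top")}
def proj(n,P):
    f=F[n];T=np.linalg.inv(f["pose"]);p=np.atleast_2d(P)@T[:3,:3].T+T[:3,3]
    s=p[:,:2]/p[:,2:];s=s*(1+f["k1"]*(s**2).sum(1,keepdims=True));K=f["intrinsics"]
    return s*[K[0,0],K[1,1]]+K[:2,2]
def tri(t,s,z=None):
    g=lambda p:np.r_[(proj("top",p)[0]-t),(proj("scene",p)[0]-s)] if z is None else np.r_[proj("top",[*p,z])[0]-t,proj("scene",[*p,z])[0]-s]
    r=least_squares(g,[.5,0,.1] if z is None else [.5,0]);return r.x,r.fun
def atz(n,uv,z):return least_squares(lambda p:proj(n,[*p,z])[0]-uv,[.5,0]).x
E
python3 - <<'E'
from h import *
for nm,t,s,z in[("stop",(173.75,280.75),(472.7,299.25),.099),("red",(423.5,281.25),(269.25,173.75),.094),("tip",(292.75,262.75),(352.75,244.5),.072+.026*np.cos(.42)),("seat",(291.4,257),(351.5,255.2),.072)]:
    print(nm,tri(t,s),tri(t,s,z),atz("top",t,z),atz("scene",s,z))
# jack plate holes z=.024
T=np.array([(31,93),(167,34),(232,187),(96,247)])/4+[257,217]
S=np.array([(340-264,77),(490-264,112),(450-264,256),(292-264,217)])/4+[316,235]
W=np.array([atz("top",u,.024) for u in T]);print(W,W.mean(0));W2=np.array([atz("scene",u,.024) for u in S]);print(W2,W2.mean(0))
d=W[3]+W[2]-W[0]-W[1];print("lean yaw",np.arctan2(d[1],d[0]),np.linalg.norm(d)/2)
for a in(W2,):print([np.linalg.norm(a[i]-a[(i+1)%4]) for i in range(4)],[np.arctan2(*(a[(i+1)%4]-a[i])[::-1]) for i in range(4)])
# coupler flats
C=np.array([(150,127),(189,131),(185,171),(145,167)])/4+[382,244]
a=np.array([atz("top",u,.094) for u in C]);print([np.linalg.norm(a[i]-a[(i+1)%4]) for i in range(4)],[np.arctan2(*(a[(i+1)%4]-a[i])[::-1]) for i in range(4)],a.mean(0))
R=np.array([(580-528,86),(718-528,68),(737-528,206),(596-528,225)])/4+[382,244]
a=np.array([atz("top",u,.012) for u in R]);print("rest",a.mean(0))
B=np.array([(77,84),(200,110),(171,235),(48,208)])/4+[148,241]
a=np.array([atz("top",u,.06) for u in B]);print("box",a.mean(0))
for n,u in(("battery",(245,334)),("phone",(319,341)),("spool",(274,157))):print(n,atz("top",u,.05))
E
```

```text
stop (array([0.4993, 0.281 , 0.0978]), array([ 0.3345, -0.2001,  0.3402, -0.0173])) (array([0.4997, 0.2809]), array([ 0.2027, -0.3793,  0.3526, -0.2467])) [0.4989 0.2813] [0.5006 0.2807]
red (array([ 0.5012, -0.2363,  0.0909]), array([ 0.4169, -0.3309,  0.5703,  0.0793])) (array([ 0.5018, -0.2352]), array([ 0.2043, -0.6498,  0.6215, -0.5014])) [ 0.5005 -0.2347] [ 0.5039 -0.2351]
tip (array([0.539 , 0.0345, 0.0944]), array([ 0.8816, -0.6256,  1.0459,  0.058 ])) (array([0.5393, 0.0347]), array([ 0.7594, -0.7962,  1.0611, -0.1982])) [0.5377 0.0363] [0.5411 0.0334]
seat (array([0.5508, 0.0396, 0.0752]), array([ 0.2062, -0.1465,  0.2415,  0.0137])) (array([0.5501, 0.0391]), array([0.5006, 0.2646, 0.2057, 0.6118])) [0.5507 0.0402] [0.5492 0.0378]
[[ 0.59    0.1018]
 [ 0.6233  0.0265]
 [ 0.5384 -0.0101]
 [ 0.5049  0.0648]] [0.5642 0.0458]
[[ 0.5412 -0.0112]
 [ 0.5077  0.0639]
 [ 0.5915  0.1019]
 [ 0.6252  0.0265]] [0.5664 0.0453]
lean yaw -2.733237502097747 0.09262421633918258
[np.float64(0.08225647251531633), np.float64(0.09200888414252563), np.float64(0.08258933888443418), np.float64(0.09206322780667342)] [np.float64(1.990136715994882), np.float64(0.4259165300092929), np.float64(-1.1507787228849569), np.float64(-2.7192954705716925)]
[np.float64(0.02054157452395555), np.float64(0.02082888384237609), np.float64(0.021029854069172748), np.float64(0.02087513952338814)] [np.float64(-1.670364247125114), np.float64(3.0285810711668204), np.float64(1.472844970377339), np.float64(-0.1363788666486243)] [ 0.5005 -0.2354]
rest [ 0.502  -0.2336]
box [0.4989 0.2814]
battery [0.3863 0.1392]
phone [ 0.3724 -0.0192]
spool [0.7721 0.0816]
```

```bash
python3 -m crank '{"slide":[[30,30,70],[282,286,70],[282,286,70],[282,286,70],[282,286,70],[282,286,70],[282,286,70],[282,286,70],[282,286,70],[282,286,70],[282,286,70],[282,400,70]],"rot":[[0,0,0.1],[0,0,0.2],[0,0,0.3],[0,0,0.4],[0,0,0.5],[0,0,0.6],[0,0,0.7],[0,0,0.8],[0,0,0.9],[0,0,1.0],[0,0,1.1],[0,0,1.2]],"grip":[1,1,1,1,1,1,1,1,1,1,1,1]}' 40
```

```text
clock: 1.1
position: [0.5007, -0.2621, 0.2603]
orientation: [2.236, 2.205, -0.003]
ft_force: [-0.3, -1.5, 0.8]
opening: 0.0919
gripper_force: 0.0
```

```bash
python3 - <<'E'
from rig import bot
o=bot.get_obs();print(o)
E
```

```text
{'clock': 1.1, 'q': array([ 0.66227804,  0.31726524, -0.36875985,  1.59381628,  0.12090534,
        1.25246988,  0.25830771]), 'qd': array([-0.37274326, -0.4087    , -0.48552558,  0.63934413, -0.00271774,
       -0.1691658 ,  0.26692182]), 'joint_efforts': array([ -2.13881269, -55.76610804,  -6.65094137, -35.06204009,
        -1.23775698,   0.83847452,   0.18412977]), 'position': array([ 0.50066372, -0.26213558,  0.26032065]), 'orientation': array([ 2.23619867,  2.20483842, -0.00273758]), 'ft_force': array([-0.30643569, -1.53305705,  0.79620095]), 'ft_torque': array([-0.08623881, -0.02439856, -0.03136454]), 'gripper_force': 0.0, 'opening': 0.09186599555836865}
```

```bash
python3 -m crank '{"slide":[[0,543,0],[0,543,0],[0,543,0],[0,543,0],[0,543,0],[0,543,0],[0,543,0],[0,543,0],[0,543,0],[0,543,0],[0,543,0],[0,543,-30]],"rot":[[0,0,0],[0,0,0.1],[0,0,0.1],[0,0,0.2],[0,0,0.2],[0,0,0.3],[0,0,0.3],[0,0,0.4],[0,0,0.4],[0,0,0.4],[0,0,0.4],[0,0,0.4]],"grip":[1,1,1,1,1,1,1,1,1,1,1,1]}'; python3 -m crank '{"slide":[[0,30,-30],[0,50,-60],[0,50,-60],[0,50,-60]],"rot":[[0,0,0],[0,0,0],[0,0,0],[0,0,0]],"grip":[1,1,1,1]}'
```

```text
clock: 2.1
position: [0.5002, 0.2425, 0.2492]
orientation: [1.755, 2.604, 0.005]
ft_force: [1.4, 0.4, 0.8]
opening: 0.0921
gripper_force: 0.0
clock: 2.43
position: [0.4981, 0.2897, 0.1853]
orientation: [-1.751, -2.606, 0.006]
ft_force: [0.3, -0.7, -0.4]
opening: 0.0919
gripper_force: 0.0
```

```bash
python3 -m crank '{"slide":[[1.5,-9,-10],[1.5,-9,-40],[1.5,-9,-70],[1.5,-9,-90],[1.5,-9,-100],[1.5,-9,-100],[1.5,-9,-100]],"rot":[[0,0,0],[0,0,0],[0,0,0],[0,0,0],[0,0,0],[0,0,0],[0,0,0]],"grip":[1,1,1,1,1,1,1]}'; python3 -m crank '{"slide":[[0,0,0],[0,0,0],[0,0,0],[0,0,0],[0,0,0],[0,0,0]],"rot":[[0,0,0],[0,0,0],[0,0,0],[0,0,0],[0,0,0],[0,0,0]],"grip":[-1,-1,-1,-1,-1,-1]}' 40
```

```text
clock: 3.02
position: [0.5021, 0.2796, 0.0883]
orientation: [1.757, 2.603, 0.001]
ft_force: [0.3, 1.0, 0.4]
opening: 0.0919
gripper_force: 0.0
clock: 3.52
position: [0.5013, 0.2805, 0.0876]
orientation: [1.755, 2.605, 0.001]
ft_force: [0.7, -0.3, -0.5]
opening: 0.0561
gripper_force: 0.0
```

```bash
python3 -m crank '{"slide":[[0,0,-3],[0,0,-3],[0,0,-3],[0,0,-3],[0,0,-3],[0,0,-3]],"rot":[[0,0,0],[0,0,0],[0,0,0],[0,0,0],[0,0,0],[0,0,0]],"grip":[-1,-1,-1,-1,-1,-1]}' 40
```

```text
clock: 4.02
position: [0.5012, 0.2805, 0.0843]
orientation: [-1.755, -2.605, -0.0]
ft_force: [-0.4, 0.7, -0.2]
opening: 0.0165
gripper_force: 0.0
```

```bash
python3 - <<'E'
from rig import bot,eyes
import cv2,numpy as np
print(bot.get_obs())
t=eyes.grab_frame("top")["color"][:,:,::-1][200:350,100:300];s=eyes.grab_frame("scene")["color"][:,:,::-1][200:380,380:580]
cv2.imwrite("pics/a.png",np.hstack([cv2.resize(t,(400,300)),cv2.resize(s,(400,300))]))
E
```

```text
{'clock': 4.0167, 'q': array([-0.17327912,  0.54218059, -0.6120311 ,  1.78567962,  0.37782925,
        0.93316612, -0.56165802]), 'qd': array([-0.00159287, -0.00042182, -0.00020992,  0.00022337, -0.0014674 ,
       -0.00039299,  0.00066025]), 'joint_efforts': array([-6.96458927e-03, -6.39576459e+01, -9.44818139e+00, -2.59479189e+01,
       -5.81003458e-02, -9.25589295e-03,  2.44788707e-04]), 'position': array([0.50115539, 0.28045125, 0.08431236]), 'orientation': array([-1.75540287e+00, -2.60535917e+00, -2.62566312e-05]), 'ft_force': array([-0.42992567,  0.69202631, -0.16109997]), 'ft_torque': array([-0.02385419, -0.16882029, -0.07114622]), 'gripper_force': 0.0, 'opening': 0.01650482890928752}
```

View pics/a.png

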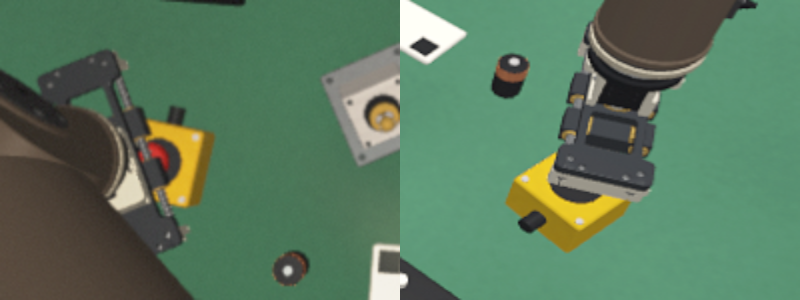

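The head still shows as red at crop (155,152), under the gripper, and the fingers have passed 40 mm without contact. I'll overlay projected points to check where they really are.

```bash
cat >> h.py <<'E'
def mosaic(specs,out,k=4,pts=()):
    from rig import eyes
    L=[]
    for n,u,v,w,hh in specs:
        i=eyes.grab_frame(n)["color"][:,:,::-1][v-hh:v+hh,u-w:u+w].copy();i=cv2.resize(i,None,fx=k,fy=k,interpolation=cv2.INTER_CUBIC)
        for p,c in pts:
            q=(proj(n,p)[0]-[u-w,v-hh]+.5)*k;cv2.drawMarker(i,tuple(int(a) for a in q),c,0,10,1)
        L.append(i)
    cv2.imwrite(out,np.hstack(L))
E
python3 - <<'E'
from h import *
from rig import bot
o=bot.get_obs();R=Ro.from_rotvec(o["orientation"]).as_matrix();p=o["position"];print(o["opening"],R)
P=[(p,(255,0,255))]+[(p-R[:,2]*.0658+R[:,1]*s*.095+R[:,0]*t*.0375,(255,255,0)) for s in(-1,1) for t in(-1,1)]+[(p+R[:,1]*s*.02,(0,255,0)) for s in(-1,1)]
mosaic([("top",175,270,50,60),("scene",475,280,50,60)],"pics/b.png",4,P)
E
```

```text
0.008633263364685418 [[-0.3755  0.9268  0.0001]
 [ 0.9268  0.3755  0.    ]
 [ 0.      0.0001 -1.    ]]
```

View pics/b.png

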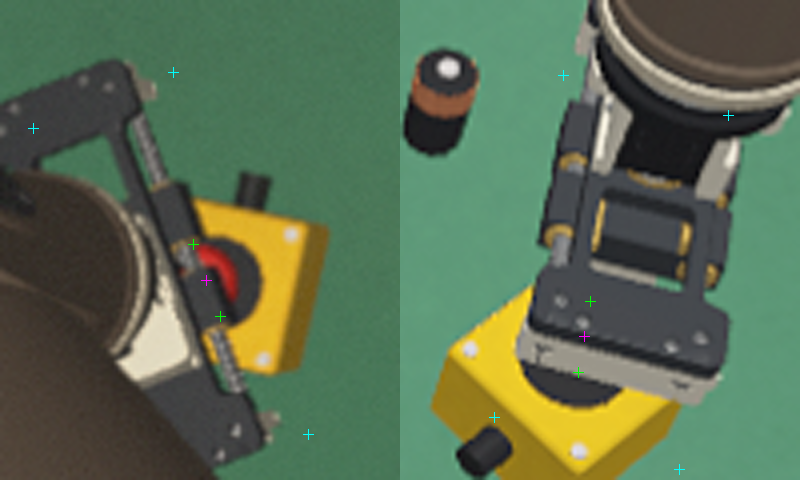

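```bash
for i in 1 2 3; do python3 -m crank '{"slide":[[0,0,-1.5],[0,0,-3],[0,0,-3]],"rot":[[0,0,0],[0,0,0],[0,0,0]],"grip":[-1,-1,-1]}' | egrep 'pos|force|open'; done
```

```text
position: [0.501, 0.2802, 0.0809]
ft_force: [-0.1, -0.7, 0.2]
opening: 0.0005
gripper_force: 0.0
position: [0.501, 0.2803, 0.078]
ft_force: [0.4, -0.1, 0.3]
opening: 0.0002
gripper_force: 0.0
position: [0.501, 0.2803, 0.075]
ft_force: [0.5, 0.4, 0.1]
opening: 0.0002
gripper_force: 0.0
```

```bash
python3 -m crank '{"slide":[[0,0,30],[0,0,60],[0,0,80],[0,0,80],[0,0,80],[0,0,80],[0,0,80],[0,0,80],[0,0,80],[0,0,80],[0,0,80]],"rot":[[0,0,-0.1],[0,0,-0.2],[0,0,-0.3],[0,0,-0.4],[0,0,-0.5],[0,0,-0.6],[0,0,-0.7],[0,0,-0.8],[0,0,-0.9],[0,0,-0.9],[0,0,-0.9]],"grip":[-1,-1,-1,-1,-1,-1,-1,-1,-1,-1,-1]}'; python3 - <<'E'
from h import *
from rig import bot
o=bot.get_obs();R=Ro.from_rotvec(o["orientation"]).as_matrix();p=o["position"]
P=[(p,(255,0,255)),(p-R[:,2]*.0188,(255,0,0)),((.4997,.2809,.099),(0,255,0))]+[(p-R[:,2]*.0658+R[:,1]*s*.095+R[:,0]*t*.0375,(255,255,0)) for s in(-1,1) for t in(-1,1)]
mosaic([("top",165,270,50,70),("scene",475,270,50,70)],"pics/c.png",4,P)
E
```

```text
clock: 5.88
position: [0.5011, 0.2805, 0.1554]
orientation: [2.711, 1.587, 0.0]
ft_force: [-0.7, 0.1, -0.0]
opening: 0.0006
gripper_force: 0.0
```

View pics/c.png

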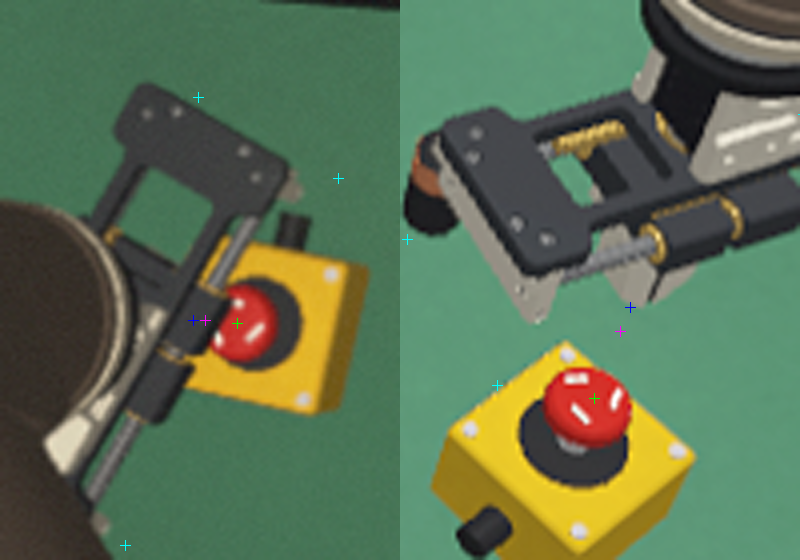

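The shut fingertips show at crop (650,292) in the scene view, but the reported TCP projects to (620,330). The tool seems to sit roughly 25–30 mm higher than reported, so I'll probe by touching the head.

```bash
python3 -m crank '{"slide":[[0,0,-30],[0,0,-60],[0,0,-75],[0,0,-79],[0,0,-79]],"rot":[[0,0,0],[0,0,0],[0,0,0],[0,0,0],[0,0,0]],"grip":[-1,-1,-1,-1,-1]}' | egrep 'pos|ft'; for i in 1 2 3 4; do python3 -m crank '{"slide":[[0,0,-1],[0,0,-2],[0,0,-2]],"rot":[[0,0,0],[0,0,0],[0,0,0]],"grip":[-1,-1,-1]}' | egrep 'pos|ft'; done
```

```text
position: [0.5005, 0.2799, 0.0753]
ft_force: [0.4, -0.6, -0.1]
position: [0.5019, 0.2809, 0.0754]
ft_force: [-0.4, 0.5, 0.3]
position: [0.5013, 0.2804, 0.0725]
ft_force: [0.1, 0.4, -0.3]
position: [0.5011, 0.2803, 0.0701]
ft_force: [0.2, 0.4, -0.3]
position: [0.5011, 0.2803, 0.0681]
ft_force: [0.2, 0.4, -0.0]
```

```bash
for i in 1 2 3 4 5; do python3 -m crank '{"slide":[[0,0,-1],[0,0,-1]],"rot":[[0,0,0],[0,0,0]],"grip":[-1,-1]}' | egrep 'pos|ft'; done
python3 - <<'E'
from h import *
from rig import bot
o=bot.get_obs();R=Ro.from_rotvec(o["orientation"]).as_matrix();p=o["position"];print(p,o["ft_force"],o["q"])
P=[(p,(255,0,255)),(p+[0,0,.03],(255,0,0))]
mosaic([("top",165,270,40,60),("scene",475,280,60,60)],"pics/d.png",4,P)
E
```

```text
position: [0.5011, 0.2803, 0.0671]
ft_force: [-0.3, -1.1, 0.1]
position: [0.5011, 0.2803, 0.0662]
ft_force: [0.0, 0.4, -0.8]
position: [0.5011, 0.2803, 0.0651]
ft_force: [-0.2, 0.1, 0.2]
position: [0.5011, 0.2804, 0.0642]
ft_force: [0.1, -0.2, -0.3]
position: [0.5012, 0.2804, 0.0633]
ft_force: [-0.3, -0.6, 0.7]
[0.5012 0.2804 0.0633] [-0.3372 -0.6361  0.6643] [-0.3169  0.5262 -0.4019  1.8169  0.2643  0.8513 -1.3607]
```

View pics/d.png

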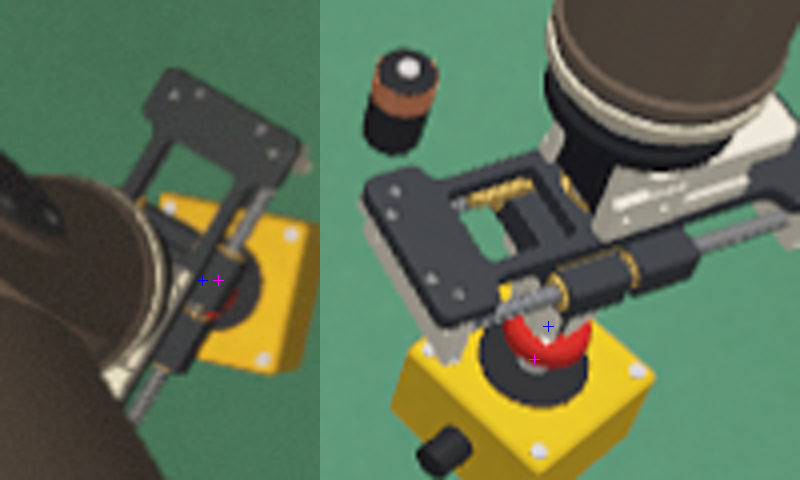

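In the scene view the real fingertip is at crop (548,330), just above the head and about 30–35 mm above the reported TCP. Carry on down.

```bash
for i in 1 2 3 4 5 6 7; do python3 -m crank '{"slide":[[0,0,-1],[0,0,-1]],"rot":[[0,0,0],[0,0,0]],"grip":[-1,-1]}' | egrep 'pos|ft_f'; done
```

```text
position: [0.5012, 0.2805, 0.0624]
ft_force: [-0.0, -0.6, 2.3]
position: [0.5013, 0.2805, 0.0618]
ft_force: [-2.5, -1.1, 7.8]
position: [0.5014, 0.2805, 0.0614]
ft_force: [-3.3, -2.5, 14.3]
position: [0.5014, 0.2805, 0.0597]
ft_force: [-0.2, 0.3, 1.2]
position: [0.5013, 0.2805, 0.0582]
ft_force: [0.8, -0.2, 0.8]
position: [0.5011, 0.2804, 0.057]
ft_force: [0.2, 0.2, -0.3]
position: [0.5011, 0.2803, 0.056]
ft_force: [-0.2, 0.9, -0.5]
```

```bash
for i in 1 2 3 4 5 6 7; do python3 -m crank '{"slide":[[0,0,-1],[0,0,-1]],"rot":[[0,0,0],[0,0,0]],"grip":[-1,-1]}' | egrep 'pos|ft_f'; done
```

```text
position: [0.501, 0.2803, 0.055]
ft_force: [-0.1, -0.4, -0.1]
position: [0.5011, 0.2803, 0.0541]
ft_force: [-0.9, -0.2, 1.3]
position: [0.5011, 0.2803, 0.0532]
ft_force: [-1.1, -1.0, 2.8]
position: [0.5012, 0.2803, 0.0527]
ft_force: [-1.8, -2.4, 5.1]
position: [0.5013, 0.2804, 0.0525]
ft_force: [-4.0, -2.5, 15.7]
position: [0.5013, 0.2804, 0.0523]
ft_force: [-6.3, -3.9, 23.8]
position: [0.5014, 0.2805, 0.0521]
ft_force: [-10.2, -7.4, 32.3]
```

```bash
python3 -m crank '{"slide":[[0,0,20],[0,0,40],[0,0,40],[0,0,40],[0,0,40],[0,0,40],[0,0,40],[0,0,40],[0,0,40],[0,0,40],[0,0,40],[0,0,40]],"rot":[[0,0,0],[0,0,0.1],[0,0,0.2],[0,0,0.3],[0,0,0.4],[0,0,0.5],[0,0,0.5],[0,0,0.5],[0,0,0.5],[0,0,0.5],[0,0,0.5],[0,0,0.5]],"grip":[-1,1,1,1,1,1,1,1,1,1,1,1]}' 40; python3 -m crank '{"slide":[[0,0,-10],[0,0,-30],[0,0,-45],[0,0,-54],[0,0,-54],[0,0,-54]],"rot":[[0,0,0],[0,0,0],[0,0,0],[0,0,0],[0,0,0],[0,0,0]],"grip":[1,1,1,1,1,1]}'; python3 -m crank '{"slide":[[0,0,0],[0,0,0],[0,0,0],[0,0,0],[0,0,0],[0,0,0],[0,0,0],[0,0,0],[0,0,0],[0,0,0]],"rot":[[0,0,0],[0,0,0],[0,0,0],[0,0,0],[0,0,0],[0,0,0],[0,0,0],[0,0,0],[0,0,0],[0,0,0]],"grip":[-1,-1,-1,-1,-1,-1,-1,-1,-1,-1]}'
```

```text
clock: 11.67
position: [0.5012, 0.2805, 0.0893]
orientation: [2.239, 2.204, 0.0]
ft_force: [-0.5, -0.5, 0.7]
opening: 0.0689
gripper_force: 0.0
clock: 12.17
position: [0.5009, 0.2804, 0.0349]
orientation: [-2.238, -2.204, 0.001]
ft_force: [0.7, 0.3, 0.5]
opening: 0.0916
gripper_force: 0.0
clock: 13.0
position: [0.4997, 0.2804, 0.0349]
orientation: [-2.237, -2.205, 0.003]
ft_force: [-3.8, 0.7, -1.6]
opening: 0.0382
gripper_force: 40.0
```

```bash
python3 -m crank '{"slide":[[-0.5,0,0],[-0.5,0,0],[-0.5,0,0],[-0.5,0,0],[-0.5,0,0],[-0.5,0,0],[-0.5,0,0],[-0.5,0,0],[-0.5,0,0],[-0.5,0,0],[-0.5,0,0],[-0.5,0,0]],"rot":[[0,0,-0.1],[0,0,-0.2],[0,0,-0.3],[0,0,-0.4],[0,0,-0.5],[0,0,-0.6],[0,0,-0.7],[0,0,-0.8],[0,0,-0.9],[0,0,-1.0],[0,0,-1.1],[0,0,-1.1]],"grip":[-1,-1,-1,-1,-1,-1,-1,-1,-1,-1,-1,-1]}'; python3 -m crank '{"slide":[[0,0,0],[0,0,0],[0,0,0],[0,0,0],[0,0,0],[0,0,20],[0,0,60],[0,0,100]],"rot":[[0,0,0],[0,0,0],[0,0,0],[0,0,0],[0,0,0],[0,0,0],[0,0,0],[0,0,0.1]],"grip":[1,1,1,1,1,1,1,1]}'
```

```text
clock: 14.0
position: [0.4989, 0.2809, 0.0351]
orientation: [-3.062, -0.702, 0.004]
ft_force: [-5.8, 1.6, 2.4]
opening: 0.0383
gripper_force: 40.0
clock: 14.67
position: [0.4997, 0.2796, 0.1354]
orientation: [3.021, 0.859, -0.005]
ft_force: [0.5, 0.1, 0.6]
opening: 0.0869
gripper_force: 0.0
```

```bash
python3 -m crank '{"slide":[[0,0,30],[2,-514,30],[2,-514,30],[2,-514,30],[2,-514,30],[2,-514,30],[2,-514,30],[2,-514,30],[2,-514,30],[2,-514,30],[2,-514,30],[2,-514,30]],"rot":[[0,0,0.1],[0,0,0.2],[0,0,0.3],[0,0,0.4],[0,0,0.5],[0,0,0.6],[0,0,0.7],[0,0,0.8],[0,0,0.9],[0,0,0.9],[0,0,0.9],[0,0,0.9]],"grip":[1,1,1,1,1,1,1,1,1,1,1,1]}' | grep -A1 pos; python3 -m crank '{"slide":[[0,-20,0],[0,-56,0],[0,-56,0],[0,-56,0],[0,-56,0]],"rot":[[0,0,0],[0,0,0],[0,0,0],[0,0,0],[0,0,0]],"grip":[1,1,1,1,1]}'|grep -A1 pos; python3 - <<'E'
from h import *
from rig import bot
o=bot.get_obs();R=Ro.from_rotvec(o["orientation"]).as_matrix();p=o["position"];print(p,np.arctan2(R[1,0],R[0,0]),o["q"])
E
```

```text
position: [0.5021, -0.1804, 0.1656]
orientation: [2.345, 2.089, 0.0]
position: [0.5025, -0.2336, 0.1652]
orientation: [-2.346, -2.089, -0.001]
[ 0.5025 -0.2336  0.1652] 1.455288370405534 [ 0.5393  0.3624 -0.2655  1.7651  0.1083  1.0284  0.1187]
```

```bash
python3 -m crank '{"slide":[[-0.5,-1.5,-30],[-0.5,-1.5,-60],[-0.5,-1.5,-90],[-0.5,-1.5,-120],[-0.5,-1.5,-140],[-0.5,-1.5,-148],[-0.5,-1.5,-150],[-0.5,-1.5,-150]],"rot":[[0,0,0],[0,0,0],[0,0,0],[0,0,0],[0,0,0],[0,0,0],[0,0,0],[0,0,0]],"grip":[1,1,1,1,1,1,1,1]}'; python3 - <<'E'
from h import *
from rig import eyes
def red(i,w):
    u0,u1,v0,v1=w;r=i[v0:v1,u0:u1].astype(int);m=(r[...,0]>120)&(r[...,1]<60)&(r[...,2]<60);y,x=np.nonzero(m);return x.mean()+u0,y.mean()+v0,m.sum()
for n,w in(("scene",(440,500,270,330)),("top",(150,205,250,310))):
    c=eyes.grab_frame(n)["color"];print(n,red(F[n]["color"],w),red(c,w))
    u0,u1,v0,v1=w
    for im in(F[n]["color"],c):
        r=im[v0:v1,u0:u1].astype(int);m=((r.min(2)>150)).astype(np.uint8);k,_,st,ce=cv2.connectedComponentsWithStats(m);print([tuple(ce[j]+[u0,v0])for j in range(1,k) if st[j,4]>2])
E
```

```text
clock: 16.75
position: [0.5025, -0.2346, 0.0157]
orientation: [-2.344, -2.092, -0.001]
ft_force: [0.7, -0.4, 0.6]
opening: 0.0916
gripper_force: 0.0
scene (np.float64(471.14285714285717), np.float64(301.90225563909775), np.int64(266)) (np.float64(470.8438661710037), np.float64(301.86245353159853), np.int64(269))
[(np.float64(466.5), np.float64(288.2)), (np.float64(468.61538461538464), np.float64(294.38461538461536)), (np.float64(478.42857142857144), np.float64(298.85714285714283)), (np.float64(469.5), np.float64(303.0)), (np.float64(442.0), np.float64(306.8)), (np.float64(493.8), np.float64(312.0))]
[(np.float64(466.5), np.float64(288.2)), (np.float64(475.3), np.float64(295.0)), (np.float64(466.1111111111111), np.float64(298.22222222222223)), (np.float64(475.5), np.float64(303.5)), (np.float64(442.0), np.float64(306.8)), (np.float64(493.8), np.float64(312.0))]
top (np.float64(174.72727272727272), np.float64(280.60427807486633), np.int64(187)) (np.float64(174.55113636363637), np.float64(280.27840909090907), np.int64(176))
[(np.float64(167.0), np.float64(261.5)), (np.float64(197.28571428571428), np.float64(268.0)), (np.float64(173.25), np.float64(275.25)), (np.float64(178.28571428571428), np.float64(282.2857142857143)), (np.float64(169.0), np.float64(283.5)), (np.float64(159.5), np.float64(292.5)), (np.float64(190.5), np.float64(299.5))]
[(np.float64(167.0), np.float64(261.5)), (np.float64(197.28571428571428), np.float64(268.0)), (np.float64(169.0), np.float64(277.5)), (np.float64(178.0), np.float64(277.5)), (np.float64(173.16666666666666), np.float64(285.6666666666667)), (np.float64(159.5), np.float64(292.5)), (np.float64(190.33333333333334), np.float64(299.3333333333333))]
```

```bash
python3 -m crank '{"slide":[[0,0,-1],[0,0,-2],[0,0,-2],[0,0,-2],[0,0,-2],[0,0,-2],[0,0,-2],[0,0,-2],[0,0,-2],[0,0,-2],[0,0,-2],[0,0,-2]],"rot":[[0,0,0],[0,0,0],[0,0,0],[0,0,0],[0,0,0],[0,0,0],[0,0,0],[0,0,0],[0,0,0],[0,0,0],[0,0,0],[0,0,0]],"grip":[1,1,-1,-1,-1,-1,-1,-1,-1,-1,-1,-1]}' 50;python3 -m crank '{"slide":[[0,0,0],[0,0,0],[0,0,0],[0,0,0]],"rot":[[0,0,0],[0,0,0],[0,0,0],[0,0,0]],"grip":[-1,-1,-1,-1]}'
```

```text
clock: 17.85
position: [0.502, -0.2354, 0.0133]
orientation: [-2.345, -2.09, -0.0]
ft_force: [0.7, 0.3, 0.8]
opening: 0.0298
gripper_force: 0.0
clock: 18.18
position: [0.502, -0.2354, 0.0133]
orientation: [2.345, 2.09, -0.0]
ft_force: [0.1, -1.0, -0.5]
opening: 0.0219
gripper_force: 49.5
```

```bash
python3 -m crank '{"slide":[[0,0,15],[0,0,40],[0,0,75],[0,0,110],[0,0,125],[0,0,125]],"rot":[[0,0,0],[0,0,0],[0,0,0],[0,0,0],[0,0,0],[0,0,0]],"grip":[-1,-1,-1,-1,-1,-1]}' 60; python3 - <<'E'
from rig import eyes,bot
import pickle
pickle.dump((bot.get_obs(),{n:eyes.grab_frame(n) for n in("top","scene")}),open("lift.pkl","wb"))
E
python3 -m crank '{"slide":[[27,265,-5],[27,265,-5],[27,265,-5],[27,265,-5],[27,265,-5],[27,265,-5],[27,265,-5],[27,265,-5],[27,265,-5],[27,265,-5],[27,265,-5]],"rot":[[0,0,0],[0.02,-0.05,0],[0.05,-0.11,0],[0.08,-0.18,0],[0.11,-0.25,0],[0.14,-0.32,0],[0.170,-0.384,0],[0.170,-0.384,0],[0.170,-0.384,0],[0.170,-0.384,0],[0.170,-0.384,0]],"grip":[-1,-1,-1,-1,-1,-1,-1,-1,-1,-1,-1]}'; python3 - <<'E'
from h import *
from rig import bot
o=bot.get_obs();R=Ro.from_rotvec(o["orientation"]).as_matrix();p=o["position"];print(p,R[:,2],o["q"],o["opening"])
n=np.array([-.3727,-.1653,.9131]);z=R[:,2];seat=np.array([.5498,.039,.072])
A=p+z*.0013;B=p+[0,0,.036]+z*.0373
P=[(A,(255,0,255)),(B,(255,255,0)),(A-.036*z,(255,0,255)),(B-.036*z,(255,255,0)),(seat+.026*n,(0,255,0)),(seat,(0,255,0))]
mosaic([("top",292,250,45,60),("scene",352,240,45,60)],"pics/e.png",4,P)
E
```

```text
clock: 18.68
position: [0.5044, -0.2362, 0.1424]
orientation: [2.341, 2.086, 0.005]
ft_force: [1.0, -0.5, -1.1]
opening: 0.022
gripper_force: 59.5
clock: 19.7
position: [0.5296, 0.0284, 0.1331]
orientation: [2.207, 1.963, 0.598]
ft_force: [-0.1, 0.6, -1.3]
opening: 0.022
gripper_force: 59.5
[0.5296 0.0284 0.1331] [ 0.3723  0.1643 -0.9135] [ 0.3948  0.2044 -0.492   2.2146 -0.1233  0.3527 -0.0788] 0.02197401180036157
```

View pics/e.png

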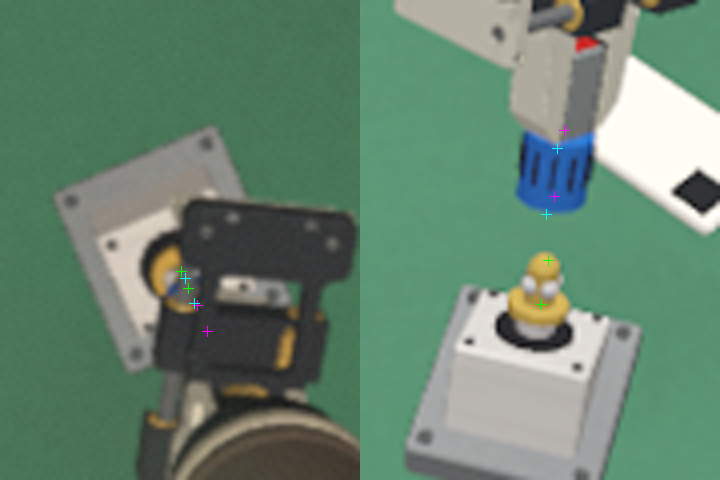

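In the scene view the coupler mouth sits at about (552,196), matching the tool-frame hypothesis (555,196). So the offset lies along the tool axis, and the mouth is about at the reported TCP. The nipple tip is at (545,258). One numeric silhouette check next.

```bash
python3 - <<'E'
from h import *
from rig import bot,eyes
o=bot.get_obs();R=Ro.from_rotvec(o["orientation"]).as_matrix();p=o["position"];z=R[:,2];print(p,z)
c=eyes.grab_frame("scene")["color"][205:240,330:390]; h=cv2.cvtColor(c,cv2.COLOR_RGB2HSV)
m=((h[...,0]>95)&(h[...,0]<125)&(h[...,1]>120));y,x=np.nonzero(m);print("blue bottom/x",y.max()+205)
a=np.linspace(0,2*np.pi,90)[:,None]
def circ(q,r):return q+r*(np.cos(a)*R[:,0]+np.sin(a)*R[:,1])
H=cv2.convexHull(np.vstack([proj("scene",circ(p+z*.0013,.017)),proj("scene",circ(p-z*.0347,.017))]).astype(np.float32))
M=np.zeros((35*8,60*8),np.uint8);cv2.fillPoly(M,[((H-[330,205]+.5)*8).astype(int)],1);M=M.reshape(35,8,60,8).mean((1,3))>.5
for r in range(8,26,2):
    w=np.nonzero(m[r])[0];v=np.nonzero(M[r])[0]
    print(r+205,(w.min()+330,w.max()+330) if len(w) else None,(v.min()+330,v.max()+330) if len(v) else None)
# nipple: brass silhouette in scene vs axis points
c=F["scene"]["color"];
h=cv2.cvtColor(c,cv2.COLOR_RGB2HSV);m=(h[...,0]>15)&(h[...,0]<30)&(h[...,1]>110)
for r in range(240,262,1):
    w=np.nonzero(m[r,335:370])[0];print(r,w.min()+335 if len(w) else None,w.max()+335 if len(w) else None,end="; ")
n=np.array([-.3727,-.1653,.9131]);s=np.array([.5496,.039,.072])
R=Ro.from_rotvec([.17,-.384,0]).as_matrix()
for d,r in((0,.016),(.026,.004),(.02,.008)):
    q=proj("scene",circ(s+n*d,r));print("\nmodel",d,q.min(0),q.max(0))
E
```

```text
[0.5297 0.0287 0.1333] [ 0.3728  0.1645 -0.9132]
blue bottom/x 232
213 (np.int64(348), np.int64(364)) (np.int64(349), np.int64(366))
215 (np.int64(348), np.int64(364)) (np.int64(349), np.int64(366))
217 (np.int64(348), np.int64(364)) (np.int64(349), np.int64(366))
219 (np.int64(348), np.int64(363)) (np.int64(348), np.int64(365))
221 (np.int64(347), np.int64(363)) (np.int64(348), np.int64(365))
223 (np.int64(347), np.int64(363)) (np.int64(348), np.int64(364))
225 (np.int64(346), np.int64(362)) (np.int64(347), np.int64(364))
227 (np.int64(346), np.int64(363)) (np.int64(347), np.int64(364))
229 (np.int64(347), np.int64(363)) (np.int64(347), np.int64(363))
240 None None; 241 None None; 242 None None; 243 352 353; 244 351 355; 245 350 355; 246 349 356; 247 349 356; 248 349 355; 249 351 355; 250 351 352; 251 351 351; 252 345 346; 253 345 351; 254 344 357; 255 344 358; 256 344 358; 257 344 358; 258 344 357; 259 345 357; 260 349 357; 261 356 356; 
model 0 [343.9753 251.5724] [359.6738 259.7677]

model 0.026 [351.6325 243.4809] [355.6027 245.479 ]

model 0.02 [349.2404 245.0736] [357.1598 249.0938]
```

```bash
python3 -m crank '{"slide":[[-2.2,-0.3,-1],[-4.4,-0.5,-1.9],[0,2.5,-17],[8.3,5.1,-32.9],[8.3,5.1,-32.9],[8.3,5.1,-32.9]],"rot":[[0,0,0],[0,0,0],[0,0,0],[0,0,0],[0,0,0],[0,0,0]],"grip":[-1,-1,-1,-1,-1,-1]}'; python3 - <<'E'
from h import *
from rig import bot
o=bot.get_obs();R=Ro.from_rotvec(o["orientation"]).as_matrix();p=o["position"];z=R[:,2]
n=np.array([-.3727,-.1653,.9131]);s=np.array([.5496,.039,.072]);d=p+z*.0013-s;print(d@n,d-n*(d@n),z)
P=[(s,(0,255,0)),(p+z*.0013,(255,0,255))]
mosaic([("top",292,250,35,35),("scene",352,240,50,35)],"pics/f.png",4,P)
E
```

```text
clock: 20.35
position: [0.5365, 0.035, 0.0998]
orientation: [2.206, 1.967, 0.598]
ft_force: [-0.8, 0.6, -0.5]
opening: 0.0219
gripper_force: 59.5
0.02962839465713068 [-0.0016  0.0011 -0.0004] [ 0.3708  0.1656 -0.9138]
```

View pics/f.png

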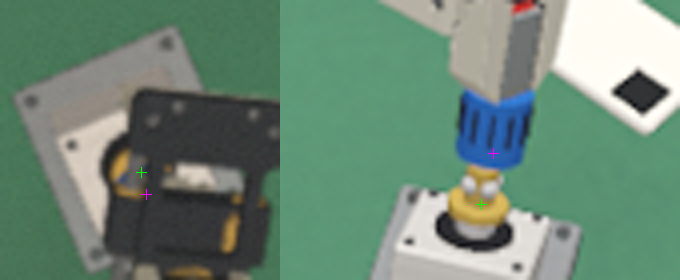

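The coupler (body centre about 491,160) is aligned just above the nipple (balls about 482,187). Advancing along the axis.

```bash
cat > st.py <<'E'
from h import *
from rig import bot
o=bot.get_obs();R=Ro.from_rotvec(o["orientation"]).as_matrix();p=o["position"];z=R[:,2]
n=np.array([-.3727,-.1653,.9131]);s=np.array([.5496,.039,.072]);d=p+z*.0013-s;f=o["ft_force"]
print("t %.2f d %.2f mm perp"%(o["clock"],d@n*1e3),(d-n*(d@n))*1e3,"Fax %.1f"%(f@n),"Flat",f-n*(f@n),"tilt",np.arccos(-z@n),"grip",o["gripper_force"],o["opening"],"M",o["ft_torque"])
E
python3 -m crank '{"slide":[[1.6,-1.1,0.4],[1.6,-1.1,0.4],[3.4,-0.3,-4],[5.2,0.5,-8.4],[5.2,0.5,-8.4],[5.2,0.5,-8.4]],"rot":[[0,0,0],[0,0,0],[0,0,0],[0,0,0],[0,0,0],[0,0,0]],"grip":[-1,-1,-1,-1,-1,-1]}' >/dev/null; python3 st.py; python3 -m crank '{"slide":[[1,0.4,-2.5],[1.8,0.8,-4.6],[1.8,0.8,-4.6],[1.8,0.8,-4.6]],"rot":[[0,0,0],[0,0,0],[0,0,0],[0,0,0]],"grip":[-1,-1,-1,-1]}' >/dev/null; python3 st.py
```

```text
t 20.95 d 19.83 mm perp [-0.2314 -0.4972 -0.184 ] Fax -1.3 Flat [-2.6823 -1.9346 -1.4451] tilt 0.004795610688973521 grip 59.50779855251312 0.02175297086179208 M [-0.5916  1.0095 -0.0325]
t 21.28 d 14.98 mm perp [-0.3149 -0.5271 -0.2236] Fax 5.6 Flat [-4.043  -2.5373 -2.1094] tilt 0.00480156601011352 grip 59.51416075229645 0.02183890474354632 M [-0.6867  1.6291  0.059 ]
```

```bash
python3 -m crank '{"slide":[[-0.7,-0.4,-0.4],[-0.3,-0.2,-1.3],[0.1,0,-2.2],[0.1,0,-2.2]],"rot":[[0,0,0],[0,0,0],[0,0,0],[0,0,0]],"grip":[-1,-1,-1,-1]}' >/dev/null; python3 st.py; for i in 1 2 3; do python3 -m crank '{"slide":[[0.4,0.2,-1],[0.7,0.3,-1.8],[0.7,0.3,-1.8]],"rot":[[0,0,0],[0,0,0],[0,0,0]],"grip":[-1,-1,-1]}' >/dev/null; python3 st.py; done
```

```text
t 21.62 d 12.91 mm perp [-0.3817 -0.6312 -0.2698] Fax -0.3 Flat [-3.7339 -0.936  -1.6935] tilt 0.004445046320732637 grip 59.50986564159393 0.021747716129850363 M [-0.502   1.2336  0.049 ]
t 21.87 d 10.97 mm perp [-0.3665 -0.6774 -0.272 ] Fax -1.6 Flat [-2.2547 -1.4773 -1.1878] tilt 0.004440335412291642 grip 59.50861573219299 0.021725604180823345 M [-0.6037  1.3366  0.0578]
t 22.12 d 9.05 mm perp [-0.3408 -0.6784 -0.2617] Fax -2.3 Flat [-4.8798 -1.7356 -2.306 ] tilt 0.004425630724876545 grip 59.5085209608078 0.021523029161543077 M [-0.5257  1.4866  0.0344]
t 22.37 d 7.16 mm perp [-0.2958 -0.7045 -0.2481] Fax -2.1 Flat [-4.648  -1.1343 -2.1026] tilt 0.00440601241907357 grip 59.50914144515991 0.021588444465124302 M [-0.5839  1.5124  0.0246]
```

```bash
python3 -m crank '{"slide":[[0.0,0.2,-1.6],[0.7,0.6,-3.4],[1.2,0.7,-4.5],[1.2,0.7,-4.5]],"rot":[[0,0,0],[0,0,0],[0,0,0],[0,0,0]],"grip":[-1,-1,-1,-1]}' >/dev/null; python3 st.py; for i in 1 2 3 4; do python3 -m crank '{"slide":[[0.4,0.2,-1],[0.4,0.2,-1],[0.4,0.2,-1]],"rot":[[0,0,0],[0,0,0],[0,0,0]],"grip":[-1,-1,-1]}' >/dev/null; python3 st.py; done
```

```text
t 22.70 d 2.35 mm perp [-0.3694 -0.6854 -0.2748] Fax -5.4 Flat [-2.7056 -1.2283 -1.3268] tilt 0.004362790796385249 grip 59.50682044029236 0.021906630404875338 M [-0.5157  1.1314  0.0328]
t 22.95 d 1.46 mm perp [-0.3893 -0.6775 -0.2815] Fax -5.7 Flat [-2.5549 -0.5957 -1.1508] tilt 0.004363737042894297 grip 59.50671851634979 0.02212409626689021 M [-0.5031  1.1158  0.1124]
t 23.20 d 0.76 mm perp [-0.3425 -0.7073 -0.2678] Fax 6.5 Flat [-4.888   0.4786 -1.9084] tilt 0.004403154594955249 grip 59.51412498950958 0.021833599320777636 M [-0.3791  1.4732  0.1569]
t 23.45 d -0.23 mm perp [-0.311  -0.7004 -0.2537] Fax 7.7 Flat [-4.8727 -0.3929 -2.0599] tilt 0.00442763219282707 grip 59.51460599899292 0.021764728702418936 M [-0.3887  1.5419  0.2006]
t 23.70 d -1.30 mm perp [-0.328  -0.6848 -0.2579] Fax 8.6 Flat [-4.5626 -0.1922 -1.8969] tilt 0.004427811016427431 grip 59.51520323753357 0.021955463103223546 M [-0.3838  1.4966  0.1359]
```

```bash
for i in 1 2 3 4; do python3 -m crank '{"slide":[[0.4,0.2,-1],[0.4,0.2,-1],[0.4,0.2,-1]],"rot":[[0,0,0],[0,0,0],[0,0,0]],"grip":[-1,-1,-1]}' >/dev/null; python3 st.py; done; python3 -m crank '{"slide":[[0,0,0],[0,0,0],[0,0,0],[0,0,0],[0,0,0],[0,0,0],[0,0,0],[0,0,0],[0,0,0],[0,0,0],[0,0,0],[0,0,0]],"rot":[[0,0,0],[0,0,0],[0,0,0],[0,0,0],[0,0,0],[0,0,0],[0,0,0],[0,0,0],[0,0,0],[0,0,0],[0,0,0],[0,0,0]],"grip":[-1,-1,-1,-1,-1,-1,-1,-1,-1,-1,-1,-1]}' >/dev/null;python3 - <<'E'
from h import *
from rig import bot
import st
P=[(st.p+st.z*.0013,(255,0,255)),(st.s-st.n*.005,(0,255,0))]
mosaic([("scene",352,240,50,40)],"pics/g.png",7,P)
E
```

```text
t 23.95 d -2.35 mm perp [-0.309  -0.7129 -0.2552] Fax 9.5 Flat [-4.4853 -0.4691 -1.9155] tilt 0.00445040173784291 grip 59.51550364494324 0.021542165081806747 M [-0.3455  1.5316  0.1822]
t 24.20 d -3.43 mm perp [-0.3031 -0.7145 -0.2531] Fax 9.4 Flat [-4.3688 -0.3563 -1.8475] tilt 0.00445270170516818 grip 59.51610088348389 0.021810840747920782 M [-0.3592  1.5894  0.1685]
t 24.45 d -4.50 mm perp [-0.3064 -0.7123 -0.2541] Fax 11.1 Flat [-4.2755 -0.7381 -1.8785] tilt 0.004463322804633428 grip 59.51650321483612 0.0219724690740124 M [-0.4007  1.5389  0.1589]
t 24.70 d -5.56 mm perp [-0.3029 -0.6932 -0.2492] Fax 11.1 Flat [-4.5464 -0.3682 -1.9221] tilt 0.0044728067971908925 grip 59.51691806316376 0.021820303255498847 M [-0.3766  1.6363  0.1881]
t 25.70 d -5.54 mm perp [-0.3196 -0.7077 -0.2587] Fax 11.4 Flat [-4.5452  0.0455 -1.8467] tilt 0.004471696437408785 grip 59.51712191104889 0.02170505097249945 M [-0.4301  1.6379  0.137 ]
```

View pics/g.png

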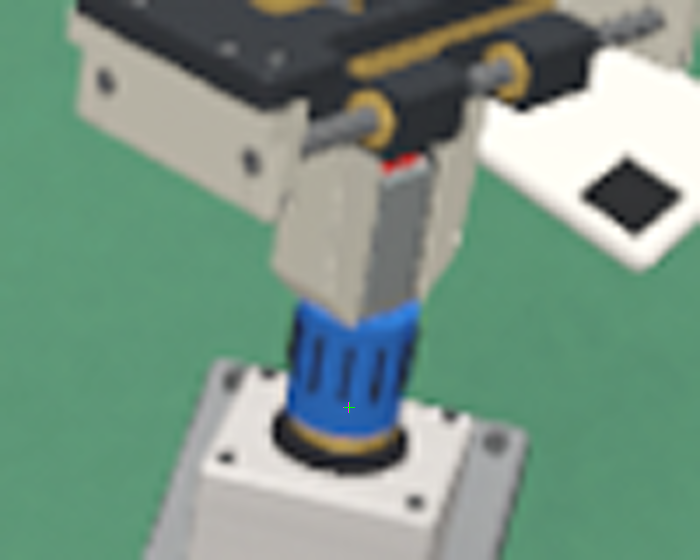

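The picture shows the coupler flush and square on the collar (mouth about 345,420), with the nipple pushed in about 5–6 mm. Handing in.

```bash
python3 -c "
from rig import job
print(job.job_done())"
```

```text
the job is handed in; nothing more can be done
None
```

I handed the job in with the stop pushed down, turned and back up, and the coupler snapped onto the nipple; it is still gripped at about 60 N, with the nipple pushed in about 5–6 mm by my estimate. The hand-in returned no verdict.

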